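# Load the jaw plate and lock the bench clamp's collar

## Robot

A 7-joint arm with a two-finger parallel gripper is mounted at the origin on the work surface. World frame = base frame: x ahead of the robot, y to its left, z up, the work surface at z = 0. Lengths are in m, angles in rad, forces in N, time in s.
With the tool pointing down it reaches from about 0.4 to 0.85 m from the base axis. Payload 10.4 kg.
Tool frame: the origin (TCP) lies at the very end of the fingers, on their centre line; the grasp point (between the pads) lies 19 mm behind it; z points along the fingers, y is the direction in which the jaws open and shut (so a half turn about z gives the same grasp; the last joint's range is limited). The gripper opens to 87 mm and grips with 3 to 60 N. Pads are 19 mm wide; open, the fingers measure 117 mm over their backs; the gripper's body (75 mm by 190 mm) begins 51 mm behind the grasp point.
Start: joints at [1.2, 0.332, -0.065, 1.46, 0.022, 1.35, -0.088], TCP at [0.213, -0.588, 0.223] pointing down, gripper open.
Joint ranges: [-2.6, 2.6], [-0.5, 2.12], [-1.47, 1.34], [0.16, 2.42], [-1.27, 4.41], [0.06, 2.06], [-2.6, 2.6]. Speed limits (rad/s): [2.22, 2.22, 2.79, 2.79, 3.14, 3.14, 3.14].

## Interface

Orientations are given as a unit quaternion [w, x, y, z].
In Python, from rig import read_state, grab_frame, job_done, find_in, mark_of gives the robot as it stands.
- The arm moves only by the tool drive_tool, never from a script. Its argument "deltas" is a list of rows, each an object with "translation": the shift along the tool's x, y, z in mm, a list of three; "roll": the turn about the tool's z in rad. A call has 1 to 10 rows; each row shifts and turns the commanded pose from where the row before left it, along the tool's axes as they then stand; what a row does not reach is not made up. A row lasts 1/12 s, in which the tool goes at most 41.7 mm and 7.16 degrees, less where a joint would pass 70% of its speed; a pose out of reach is approached as far as the arm can. A call is refused whole if a number of a shift passes 41.7 or a number of a turn 0.125, either way. A call with a gripper value outside its range is refused whole. "hand" is the closure, from -1 (fully open) to 1 (shut), set as the call begins (left out, the last holds). The fingers move at their own pace and stop on an object; "newtons" is the grip in N (left out, the last holds). Time passes only in rows, so rows that do not move let the fingers close. It gives the time, the measured TCP pose, the force and the opening at its end, in the units of the state.
- read_state(): the state, without advancing time (a new reading comes with each control period).
- grab_frame(name): name is "scene" or "top" or "wrist"; returns a dict with "frame" (420x560x3 uint8, red, green, blue), "intrinsics" (3x3 intrinsics, pixels), "R" (3x3) and "t" (3): a world point X has camera coordinates R X + t; the wrist camera has in their place "tool_from_camera" (4x4, takes a point from camera to tool coordinates, whose origin is the TCP and whose axes are the flange's). Camera axes: x right, y down, z forward; pixel columns grow to the right and rows downward; lengths in m; the calibration is good to about 2 mm. The wrist camera is an equidistant fisheye: a pixel r from the principal point sees the ray r / f radians off the axis. A picture is of the moment at which its call begins: read the wrist's pose just before it. There is no depth.
- job_done(): hands the job in, once; it reports no verdict.
Trained networks look in a picture, given as the dict that the camera call returned (one of the last four; its "shot" number tells which), for a name from the list of things; names that differ only in an ending like _2 or _b are one class to them, and where a whole thing is asked for, a point or a joint stands for the part that bears it (a point fixed in the world has none). Each returns a list of dicts, best first, with "score" (0 to 1); they miss things now and then, are a little off and sometimes report something else, mostly with a low value. They report only what shows in the picture. A call takes as long as a camera call. They do not tell look-alikes from the thing itself.
- find_in(picture, thing): "box" ([centre column, centre row, width, height] in pixels, round what is visible of it).
- mark_of(picture, thing): "uv" ([column, row] in pixels: a listed point, or the origin of a listed thing).
The state is a dict: "time": time; "joints": joint angles; "qvel": joint speeds; "effort": joint torques, N m; "eef_pos": TCP position; "ee_rot": TCP orientation; "wrist_force": force on the tool from outside, world axes, zero at the start; "moment": the same for the moment, N m; "finger_gap": opening from 0.0 (shut) to 1.0 (fully open).
Only numpy, scipy, OpenCV 4.12 (cv2) and the standard library are available. Lean on these libraries where they do the work, as an engineer would, in place of code of your own. Each camera call takes 0.05 s, during which the arm holds its last target. There are 200 camera calls.

## Task

Slide the dark wooden jaw plate, lying flat, into the slot of the green bench clamp until it is fully home against the stop. Then turn the steel collar counter-clockwise (its upright lever peg can simply be pushed round) until the pointer on the collar lines up with the raised locked mark, with the keeper standing behind the plate; stop at the mark, the collar can turn past it. Leave the other things on the bench where they are.

Things in the scene. Friction and masses are not known exactly. Their poses are not given: they have to be found in the camera images.
- jaw_plate: Loose flat dark-wood plate, 140 (its x) x 60 (its y) x 18 mm (z), about 0.12 kg, lying flat on the bench. Origin at the centre of its underside. Either end may go in first. It can be gripped across its 60 mm width.
- bench_clamp: Low green clamp screwed to the bench. Origin on the bench under the collar's axis, z up. A slot runs along its x, entered from -x moving to +x; its floor is the bench. Slot 63 mm wide between rails 23 mm high, 13.5 mm thick. A bridge over it, x -35 to +80 mm, 90 mm wide: underside 23 mm, top 35 mm above the bench. The plate is home with its centre at x = +1 mm, y = 0.
- slot_mouth (a point): Centre of the slot's mouth at bench level (clamp x = -60 mm, y = 0). Slanted lead-ins narrow the slot from 85 mm here to 63 mm at x = -35 mm. The rear end of a plate that is home sticks out 9 mm beyond the mouth.
- slot_stop (a point): Centre of the stop's face at bench level, at the slot's end (clamp x = +71 mm, y = 0).
- locked_mark (a point): The locked mark: top centre of a steel rib on the bridge, 20 x 5 mm, lying along the clamp's x axis at x = +54 to +74 mm, y = 0, 49 mm above the bench.
- lock_collar (a joint): Angle of the captive steel collar (84 mm diameter, 37 to 67 mm above the bench, on a green post 77 mm high) about the upright axis through the clamp's origin. 0: open stop; grows counter-clockwise seen from above; 1.75: pointer at the locked mark, keeper along the clamp's -x; 2.15: far stop. Friction (2.5 N at the peg) holds it where it is left. Starts between 0 and 0.5.
- lever_peg (a point): Top centre of the upright lever peg, 115 mm above the bench, 100 mm from the collar's axis: a dark steel rod of 18 mm diameter whose foot, 57 mm above the bench, stands on a flat arm 14 mm wide. Seen in the clamp's frame the arm lies (joint value + 0.392) rad counter-clockwise from +x.
- keeper_toe (a point): Lower end, 10 mm above the bench, of the keeper: a rod of 12 mm diameter hanging from the collar's second arm (18 mm wide, top 57 mm above the bench), 84 mm from the axis, (joint value + 1.392) rad counter-clockwise from the clamp's +x. Locked, it stands behind the plate's rear end, about 9 mm clear; a plate that sticks out too far blocks it.
- offcut: Bystander: pale wood block 90 x 80 x 35 mm. Origin at the centre of its underside.
- glue_bottle: Bystander: white bottle, 64 mm diameter, 160 mm high. Origin at the centre of its underside.
- screwdriver: Bystander: screwdriver about 200 mm long with a black handle, lying along its x axis.
- wax_jar: Bystander: low jar with a green cap, 66 mm diameter, 50 mm high. Origin at the centre of its underside.
Mind the look-alikes: they are no part of the job. Of the things that look like the jaw_plate, take the one that is farthest to the robot's right at the start.

How it is judged:
On the way, in this order (a step that is already met when the one before it is completed fails the run):
1. the plate is home against the stop while the collar is still open (x of jaw_plate in the frame of bench_clamp between -0.004 and 0.004 m and y of jaw_plate in the frame of bench_clamp between -0.004 and 0.004 m and z of jaw_plate in the frame of bench_clamp below 0.006 m and angle between the x axis of jaw_plate and the x axis of bench_clamp, either way round below 0.08 rad and value of joint lock_collar below 1.3 rad), for 0.2 s.
2. the collar is turned to the locked mark with the plate home (x of jaw_plate in the frame of bench_clamp between -0.004 and 0.004 m and y of jaw_plate in the frame of bench_clamp between -0.004 and 0.004 m and z of jaw_plate in the frame of bench_clamp below 0.006 m and angle between the x axis of jaw_plate and the x axis of bench_clamp, either way round below 0.08 rad and value of joint lock_collar between 1.65 and 1.85 rad), for 0.2 s.
At the end, for the whole second after the job is handed in: The plate lies flat in the slot, its centre within 4 mm of the clamp's origin along and across the slot (home is +1 mm) and its length within 0.08 rad of the slot; the collar stands within 0.10 rad of the locked mark (1.65 to 1.85 rad); both are at rest (all of step 2 and linear speed of jaw_plate below 0.02 m/s and velocity of joint lock_collar between -0.05 and 0.05 rad/s); the robot touches nothing.
It fails at once if a bystander is moved by more than 30 mm (distance of any of offcut, glue_bottle, screwdriver, wax_jar from where it was at the start of the episode above 0.03 m).
It also fails if it takes over 64 s, if anything falls off the work surface, if the arm or the gripper's body presses on something with over 40 N, if the wrist force passes 120 N, or if a joint passes its speed limit or range.

## Working session

There is one attempt and no reset: what is moved stays moved. The work goes in short steps, Python scripts to look and compute and a tool call to move; the robot and the scene stay as the last step left them, time stands still between calls to the robot, and variables do not carry over. Pictures are saved under pics/ and viewed, about 8 in all and at most 12, crops included, and the job is handed in when it is done.

Besides the shell and the picture viewer there is one more tool, called after ">>>" as name(argument=value, ...) on one line, values as JSON. drive_tool: Moves the arm, as the interface text tells. Its arguments: {"type":"object","properties":{"deltas":{"type":"array"},"hand":{"type":"number"},"newtons":{"type":"number"}},"required":["deltas"]}

```bash
mkdir -p pics; ls; cat > h.py <<'E'
import numpy as np, cv2
from scipy.spatial.transform import Rotation as Ro
from rig import *
def ray(p,uv):
    K=p["intrinsics"]; d=np.linalg.inv(K)@np.array([*uv,1.]); R=np.array(p["R"]);t=np.array(p["t"])
    return -R.T@t, R.T@d
def on_z(p,uv,z):
    c,d=ray(p,uv); return c+d*(z-c[2])/d[2]
def wray(p,uv,s):
    K=np.array(p["intrinsics"]); a=(np.array(uv)-K[:2,2])/[K[0,0],K[1,1]]; r=np.hypot(*a)
    d=np.array([*(a/r*np.sin(r)),np.cos(r)]) if r>1e-9 else np.array([0,0,1.])
    T=np.array(p["tool_from_camera"]); w,x,y,z=s["ee_rot"]; R=Ro.from_quat([x,y,z,w]).as_matrix()
    return np.array(s["eef_pos"])+R@T[:3,3], R@T[:3,:3]@d
def w_on_z(p,uv,z,s):
    c,d=wray(p,uv,s); return c+d*(z-c[2])/d[2]
def save(p,n): cv2.imwrite("pics/"+n,cv2.cvtColor(p["frame"],cv2.COLOR_RGB2BGR))
E
python3 - <<'E'
from h import *
np.set_printoptions(precision=3,suppress=True)
s=read_state(); print(s)
zs=dict(jaw_plate=0,bench_clamp=0,slot_mouth=0,slot_stop=0,locked_mark=.049,lever_peg=.115,keeper_toe=.01,offcut=0,glue_bottle=0,screwdriver=0.01,wax_jar=0)
im=[]
for n in ["top","scene"]:
    p=grab_frame(n); im.append(p); save(p,n+"0.png")
    for k,z in zs.items():
        for m in mark_of(p,k)[:4]:
            if m["score"]>.2: print(n,k,round(m["score"],2),np.round(m["uv"],1),on_z(p,m["uv"],z))
E
```

```text
pics
{'time': 0.0, 'joints': array([ 1.2  ,  0.333, -0.065,  1.461,  0.022,  1.35 , -0.088]), 'qvel': array([ 0.   , -0.001, -0.001,  0.   ,  0.001,  0.003,  0.   ]), 'effort': array([  0.   , -62.326,   0.025, -38.99 ,  -0.061,   0.04 ,   0.   ]), 'eef_pos': array([ 0.213, -0.587,  0.222]), 'ee_rot': array([-0.001,  0.985,  0.173, -0.   ]), 'wrist_force': array([-0.419, -0.245, -0.361]), 'moment': array([-0.008,  0.001, -0.012]), 'finger_gap': 0.9997722712061686}
top jaw_plate 0.93 [176.6 253.4] [0.433 0.278 0.   ]
top jaw_plate 0.64 [342.1 225.8] [ 0.511 -0.217  0.   ]
top jaw_plate 0.58 [233.5 275.5] [0.366 0.108 0.   ]
top jaw_plate 0.56 [300.9 284.6] [ 0.338 -0.09   0.   ]
top bench_clamp 0.89 [225.  204.2] [0.581 0.135 0.   ]
top slot_mouth 0.55 [242.5 210.2] [0.562 0.082 0.   ]
top slot_stop 0.6 [118.6 219. ] [0.539 0.457 0.   ]
top slot_stop 0.56 [205.1 199.2] [0.597 0.196 0.   ]
top locked_mark 0.65 [204.7 193. ] [0.606 0.189 0.049]
top locked_mark 0.34 [213.1 230.9] [0.493 0.163 0.049]
top lever_peg 0.93 [187.5 201.5] [0.567 0.226 0.115]
top keeper_toe 0.85 [216.4 231.9] [0
[... 487 characters left out ...]
5] [0.576 0.127 0.   ]
scene bench_clamp 0.74 [221.7 290.4] [ 0.738 -0.231  0.   ]
scene slot_mouth 0.74 [302.2 222.2] [0.569 0.084 0.   ]
scene slot_mouth 0.33 [210.4 232.7] [ 0.515 -0.205  0.   ]
scene slot_stop 0.75 [336.1 225. ] [0.616 0.182 0.   ]
scene locked_mark 0.56 [336.4 208.7] [0.592 0.189 0.049]
scene lever_peg 0.77 [345.5 182.9] [0.555 0.23  0.115]
scene offcut 0.94 [128.9 250.3] [ 0.502 -0.456  0.   ]
scene offcut 0.7 [348.1 182.7] [0.449 0.304 0.   ]
scene glue_bottle 0.56 [218.8 290.9] [ 0.736 -0.239 -0.   ]
scene screwdriver 0.78 [320.3 265.7] [0.756 0.065 0.01 ]
scene screwdriver 0.66 [127.9 249.2] [ 0.506 -0.458  0.01 ]
scene wax_jar 0.72 [401.5 194.3] [0.561 0.45  0.   ]
```

View pics/top0.png

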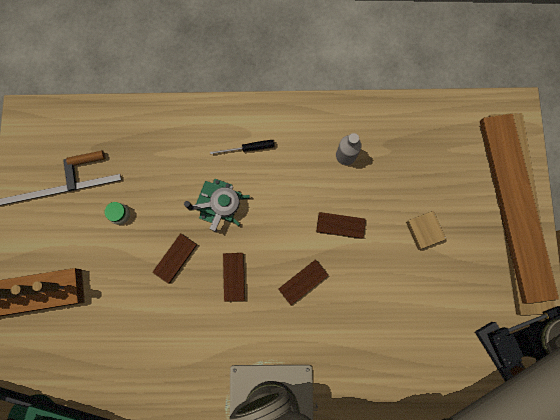

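View pics/scene0.png

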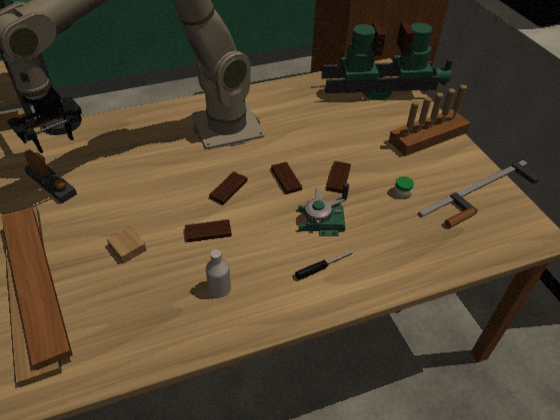

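Top view: four dark plates. The one farthest right is at (341,225), about (0.51,-0.21), and is my target. The clamp is at (222,203), slot facing the plate, with the peg at (188,203) and the keeper at (214,230). The scene view agrees. I'll go above the plate.

>>> drive_tool(deltas=[{"translation": [30,-20,-3]},{"translation": [30,-20,-3]},{"translation": [30,-20,-3]},{"translation": [30,-20,-3]},{"translation": [30,-20,-3]},{"translation": [30,-20,-3]},{"translation": [30,-20,-3]},{"translation": [30,-20,-3]},{"translation": [30,-20,-3]},{"translation": [30,-20,-3]}])

```text
validation failed for argument at $.de...
```

>>> drive_tool(deltas=[{"translation": [30,-20,0]},{"translation": [30,-20,0]},{"translation": [30,-20,0]},{"translation": [0,0,0],"roll": -0.12},{"translation": [0,0,0],"roll": -0.12},{"translation": [0,0,0],"roll": -0.12},{"translation": [0,0,0],"roll": -0.12},{"translation": [0,0,0],"roll": -0.12},{"translation": [0,0,0],"roll": -0.12},{"translation": [0,0,0],"roll": -0.12}])

```text
validation failed for argument at $.de...
```

>>> drive_tool(deltas=[{"translation": [0,0,0],"roll": -0.08},{"translation": [0,0,0],"roll": -0.08},{"translation": [0,0,0]}])

```text
validation failed for argument at $.de...
```

```bash
cat > look.py <<'E'
from h import *
import sys
np.set_printoptions(precision=4,suppress=True)
s=read_state(); p=grab_frame("wrist"); save(p,sys.argv[1]+".png")
R=Ro.from_quat(np.array(s["ee_rot"])[[1,2,3,0]]).as_matrix()
print(s["time"],s["eef_pos"],"tool x yaw",np.degrees(np.arctan2(R[1,0],R[0,0])),"tilt",R[:,2],s["joints"],s["wrist_force"],s["finger_gap"])
zs=dict(jaw_plate=0,bench_clamp=0,slot_mouth=0,slot_stop=0,locked_mark=.049,lever_peg=.115,keeper_toe=.01)
for k,z in zs.items():
    for m in mark_of(p,k)[:3]:
        if m["score"]>.2: print(k,round(m["score"],2),np.round(m["uv"],1),w_on_z(p,m["uv"],z,s))
E
python3 look.py w1
```

```text
1.2 [ 0.2131 -0.5876  0.2226] tool x yaw 19.93355854968368 tilt [ 0.     -0.0001 -1.    ] [ 1.2004  0.3322 -0.0647  1.4601  0.0216  1.3499 -0.0885] [-0.0198 -0.7835  0.3661] 0.9997037801183053
jaw_plate 0.97 [13.3  7. ] [ 0.3488 -0.0882  0.    ]
```

View pics/w1.png

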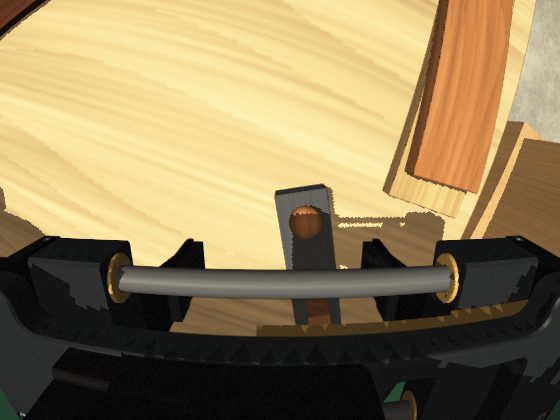

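The picture shows only the start area because the moves were refused, probably for missing "roll" in the rows. I'll retry with it in every row.

>>> drive_tool(deltas=[{"translation": [30,-20,-3],"roll": 0},{"translation": [30,-20,-3],"roll": 0},{"translation": [30,-20,-3],"roll": 0},{"translation": [30,-20,-3],"roll": 0},{"translation": [30,-20,-3],"roll": 0},{"translation": [30,-20,-3],"roll": 0},{"translation": [30,-20,-3],"roll": 0},{"translation": [30,-20,-3],"roll": 0},{"translation": [30,-20,-3],"roll": 0},{"translation": [30,-20,-3],"roll": 0}])

```text
time: 2.43
eef_pos: [0.4277, -0.2958, 0.253]
ee_rot: [0.0, 0.985, 0.173, 0.0]
wrist_force: [-0.1, -0.4, 0.3]
finger_gap: 1.003
```

>>> drive_tool(deltas=[{"translation": [30,-20,0],"roll": 0},{"translation": [30,-20,0],"roll": 0},{"translation": [30,-20,0],"roll": -0.12},{"translation": [0,0,0],"roll": -0.12},{"translation": [0,0,0],"roll": -0.12},{"translation": [0,0,0],"roll": -0.12},{"translation": [0,0,0],"roll": -0.12},{"translation": [0,0,0],"roll": -0.12},{"translation": [0,0,0],"roll": -0.12},{"translation": [0,0,0],"roll": -0.12}])

```text
time: 3.27
eef_pos: [0.4911, -0.2102, 0.2526]
ee_rot: [0.0, 0.792, 0.611, 0.0]
wrist_force: [0.9, 0.3, 0.3]
finger_gap: 1.004
```

```bash
python3 look.py w2
```

```text
3.2667 [ 0.4911 -0.2102  0.2526] tool x yaw 75.27187017481286 tilt [ 0.0002 -0.0002 -1.    ] [ 0.7505  0.1489 -0.4762  1.6354  0.0695  1.374   0.0081] [0.8669 0.3203 0.342 ] 1.0042072243082643
jaw_plate 0.97 [302.8 177.6] [ 0.5177 -0.2145  0.    ]
jaw_plate 0.63 [150.9 129.7] [ 0.3398 -0.0978  0.    ]
```

View pics/w2.png

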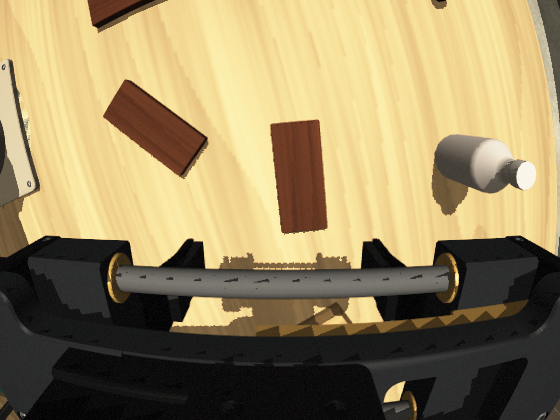

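Wrist view: the target plate fills (271-327, 120-233), with the bottle at right and another plate at left (155,128). I'll back-project the dark contour to get its pose.

```bash
cat > pl.py <<'E'
from h import *
np.set_printoptions(precision=4,suppress=True)
f=cv2.imread("pics/w2.png"); hsv=cv2.cvtColor(f,cv2.COLOR_BGR2HSV)
m=((hsv[...,2]<130)&(hsv[...,1]>110)).astype(np.uint8); n,l=cv2.connectedComponents(m)
ys,xs=np.where(l==l[180,300]); print(len(xs),xs.min(),xs.max(),ys.min(),ys.max())
s=read_state(); p=grab_frame("wrist")
c,_=cv2.findContours((l==l[180,300]).astype(np.uint8),0,1); c=max(c,key=cv2.contourArea)[:,0]
for z in (.018,.0):
    W=np.array([w_on_z(p,q,z,s)[:2] for q in c],np.float32); r=cv2.minAreaRect(W*1000); print(z,r); print(cv2.boxPoints(r))
E
python3 pl.py
```

```text
5170 271 326 120 233
0.018 ((512.8406982421875, -211.3919677734375), (140.68724060058594, 59.36581039428711), 80.30914306640625)
[[ 471.7403 -275.7352]
 [ 530.259  -285.7284]
 [ 553.9412 -147.0487]
 [ 495.4224 -137.0555]]
0.0 ((512.9686889648438, -214.556884765625), (147.06529235839844, 62.057167053222656), 80.30911254882812)
[[ 470.0049 -281.8171]
 [ 531.1766 -292.2634]
 [ 555.9324 -147.2967]
 [ 494.7608 -136.8504]]
```

>>> drive_tool(deltas=[{"translation": [0,0,0],"roll": -0.088},{"translation": [-27,11,30],"roll": 0},{"translation": [-26.5,10.6,40],"roll": 0},{"translation": [0,0,40],"roll": 0},{"translation": [0,0,40],"roll": 0},{"translation": [0,0,40],"roll": 0},{"translation": [0,0,30],"roll": 0},{"translation": [0,0,18],"roll": 0},{"translation": [0,0,10],"roll": 0},{"translation": [0,0,0],"roll": 0}])

```text
time: 4.55
eef_pos: [0.501, -0.2617, 0.0088]
ee_rot: [-0.002, 0.766, 0.642, -0.001]
wrist_force: [0.7, -0.4, 0.2]
finger_gap: 1.001
```

>>> drive_tool(deltas=[{"translation": [0,0,0],"roll": 0},{"translation": [0,0,0],"roll": 0},{"translation": [0,0,0],"roll": 0},{"translation": [0,0,0],"roll": 0},{"translation": [0,0,0],"roll": 0}], hand=1, newtons=25)

```text
time: 4.97
eef_pos: [0.5027, -0.2627, 0.0117]
ee_rot: [0.001, 0.766, 0.643, 0.0]
wrist_force: [0.6, 0.2, 0.6]
finger_gap: 0.709
```

>>> drive_tool(deltas=[{"translation": [0,0,0],"roll": 0},{"translation": [0,0,0],"roll": 0},{"translation": [-4,0,4],"roll": 0},{"translation": [0,0,3],"roll": 0},{"translation": [0,0,0],"roll": 0}], hand=-0.6)

```text
time: 5.38
eef_pos: [0.5008, -0.2665, 0.0028]
ee_rot: [-0.001, 0.766, 0.642, -0.0]
wrist_force: [-0.5, 0.2, -0.1]
finger_gap: 0.799
```

>>> drive_tool(deltas=[{"translation": [0,0,0],"roll": 0},{"translation": [0,0,0],"roll": 0},{"translation": [0,0,0],"roll": 0},{"translation": [0,0,0],"roll": 0},{"translation": [0,0,0],"roll": 0},{"translation": [0,0,0],"roll": 0}], hand=1, newtons=25)

```text
time: 5.88
eef_pos: [0.5015, -0.2662, 0.0038]
ee_rot: [0.0, 0.766, 0.643, 0.0]
wrist_force: [-1.1, -0.1, -0.3]
finger_gap: 0.685
```

```bash
python3 look.py w3; python3 - <<'E'
from h import *
np.set_printoptions(precision=4,suppress=True)
p=grab_frame("top")
for k,z in dict(bench_clamp=0,slot_mouth=0,slot_stop=0,locked_mark=.049,lever_peg=.115,keeper_toe=.01).items():
    for m in mark_of(p,k)[:2]: print(k,round(m["score"],2),on_z(p,m["uv"],z))
E
```

```text
5.8833 [ 0.5015 -0.2662  0.0038] tool x yaw 79.97805110428244 tilt [ 0.0001 -0.     -1.    ] [ 0.7475  0.4656 -0.4088  1.8081  0.2273  0.9139  0.0629] [-1.0805 -0.1245 -0.2651] 0.6851742818565355
jaw_plate 0.71 [288.3 149.8] [ 0.515  -0.2096  0.    ]
jaw_plate 0.56 [ 7.1 44.4] [ 0.3446 -0.0948  0.    ]
bench_clamp 0.85 [0.5844 0.1379 0.    ]
slot_mouth 0.81 [0.5662 0.092  0.    ]
slot_stop 0.84 [0.6042 0.1885 0.    ]
slot_stop 0.42 [0.5633 0.0777 0.    ]
locked_mark 0.69 [0.5976 0.1859 0.049 ]
lever_peg 0.64 [0.561  0.2387 0.115 ]
lever_peg 0.31 [0.524 0.422 0.115]
keeper_toe 0.72 [0.4996 0.1687 0.01  ]
```

View pics/w3.png

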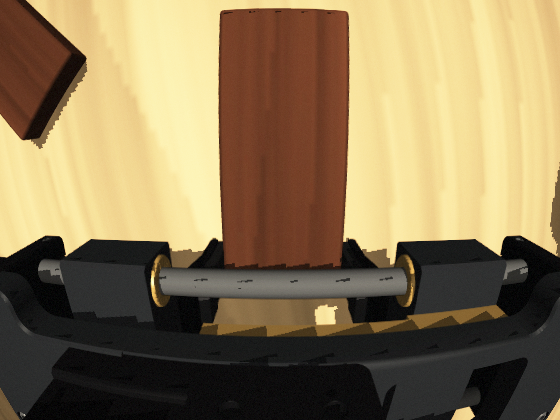

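Wrist view: the plate is held square between the fingers, columns 221-346, far end at row 10. I'll slide it along the bench to just before the mouth.

>>> drive_tool(deltas=[{"translation": [20,-4,0],"roll": 0},{"translation": [25,-5,0],"roll": 0},{"translation": [25,-5,0],"roll": 0},{"translation": [25,-5,0],"roll": 0},{"translation": [25,-5,0],"roll": 0},{"translation": [25,-4,0],"roll": 0},{"translation": [20,-3,0],"roll": 0},{"translation": [0,0,0],"roll": 0.08},{"translation": [0,0,0],"roll": 0.077},{"translation": [0,0,0],"roll": 0}])

```text
time: 7.47
eef_pos: [0.4997, -0.098, 0.0038]
ee_rot: [0.0, 0.815, 0.579, 0.0]
wrist_force: [1.0, 0.8, -1.5]
finger_gap: 0.693
```

```bash
python3 look.py w4
```

```text
7.4667 [ 0.4997 -0.098   0.0038] tool x yaw 70.82106925777086 tilt [ 0.0002 -0.0003 -1.    ] [ 0.5111  0.3652 -0.4616  1.9575  0.2109  0.8651 -0.3965] [ 1.0425  0.8407 -1.5306] 0.6926095321795132
jaw_plate 0.86 [284.7 152.7] [ 0.5198 -0.045   0.    ]
bench_clamp 0.62 [283.4 152.6] [ 0.5192 -0.0447  0.    ]
slot_stop 0.57 [284.6 152.5] [ 0.5198 -0.0449  0.    ]
```

View pics/w4.png

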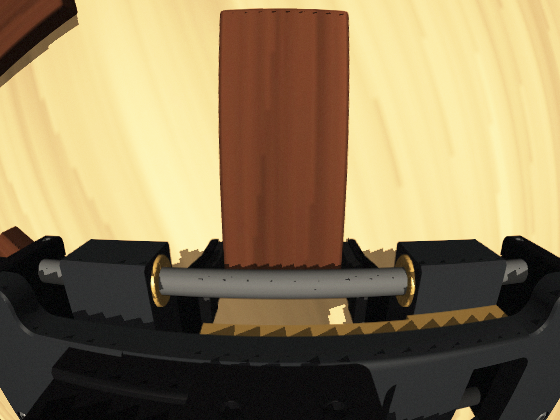

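The view shows the plate held square and the clamp out of view ahead. I'll set the plate down here and look at the clamp from above.

>>> drive_tool(deltas=[{"translation": [0,0,0],"roll": 0},{"translation": [0,0,0],"roll": 0},{"translation": [0,0,0],"roll": 0},{"translation": [0,0,-20],"roll": 0},{"translation": [0,0,-36],"roll": 0},{"translation": [0,0,-36],"roll": 0},{"translation": [0,0,-36],"roll": 0},{"translation": [0,0,-36],"roll": 0},{"translation": [0,0,-36],"roll": 0},{"translation": [0,0,-36],"roll": 0}], hand=-0.7)

```text
time: 8.7
eef_pos: [0.4993, -0.0982, 0.2418]
ee_rot: [0.0, 0.814, 0.581, 0.0]
wrist_force: [1.2, -0.5, 0.3]
finger_gap: 0.853
```

>>> drive_tool(deltas=[{"translation": [28,0,-15],"roll": 0},{"translation": [30,0,-15],"roll": 0},{"translation": [35,0,0],"roll": 0},{"translation": [35,0,0],"roll": 0},{"translation": [35,0,0],"roll": 0},{"translation": [22,0,0],"roll": 0},{"translation": [0,0,0],"roll": 0},{"translation": [0,0,0],"roll": 0}])

```text
time: 9.37
eef_pos: [0.5598, 0.078, 0.2695]
ee_rot: [-0.0, 0.813, 0.582, -0.0]
wrist_force: [0.3, -0.4, 0.7]
finger_gap: 0.852
```

```bash
python3 look.py w5
```

```text
9.3667 [0.5598 0.078  0.2695] tool x yaw 71.15047370514786 tilt [-0.0005  0.0004 -1.    ] [ 0.3174  0.2363 -0.6336  1.5232  0.1399  1.4284 -0.6518] [ 0.3039 -0.3644  0.7281] 0.8522331237647865
jaw_plate 0.93 [141.7  79.4] [ 0.4211  0.2765 -0.    ]
jaw_plate 0.78 [148.3 203.9] [0.3641 0.1069 0.    ]
jaw_plate 0.6 [190.3 322.2] [ 0.341  -0.0961  0.    ]
bench_clamp 0.66 [283.1 134.5] [0.5796 0.1324 0.    ]
slot_stop 0.56 [286.1  82.4] [0.6058 0.1969 0.    ]
locked_mark 0.82 [284.3  80.9] [0.6019 0.1934 0.049 ]
lever_peg 0.79 [233.   53.3] [0.5611 0.2286 0.115 ]
keeper_toe 0.33 [286.7  83.8] [0.6054 0.1937 0.01  ]
```

View pics/w5.png

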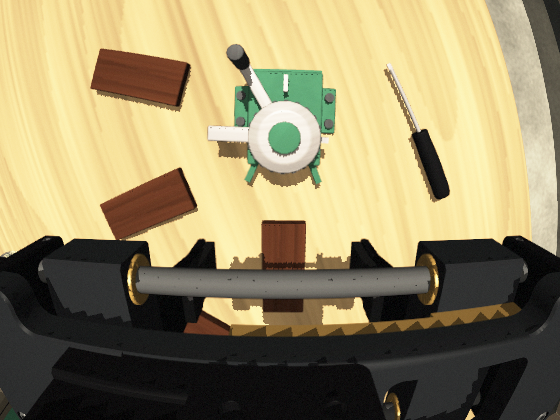

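The view shows the clamp with its post at (285,138), mark rib at (286,83), peg top at (236,52) and keeper arm to the left at (213,133). The lead-ins point at the plate, whose front edge is at row 221.

```bash
python3 - <<'E'
from h import *
np.set_printoptions(precision=4,suppress=True)
s=read_state(); p=grab_frame("wrist"); f=p["frame"]; hsv=cv2.cvtColor(f,cv2.COLOR_RGB2HSV)
g=((hsv[...,0]>55)&(hsv[...,0]<95)&(hsv[...,1]>90)&(hsv[...,2]>40)).astype(np.uint8); g[210:]=0
n,l,st,c=cv2.connectedComponentsWithStats(g); 
for i in range(1,n):
    if st[i,4]>20: print(st[i],c[i])
i=l[138,285]; cap=w_on_z(p,c[i],.077,s); print("cap",cap)
# rib: bright in the bridge
gray=cv2.cvtColor(f,cv2.COLOR_RGB2GRAY); roi=np.zeros_like(g); roi[70:97,275:298]=1
m=((hsv[...,1]<60)&(hsv[...,2]>120)&(roi>0)).astype(np.uint8); ys,xs=np.where(m); print("rib px",xs.mean(),ys.mean(),xs.min(),xs.max(),ys.min(),ys.max())
rib=w_on_z(p,(xs.mean(),ys.mean()),.049,s); d=rib-cap; print("rib",rib,np.hypot(*d[:2]),np.degrees(np.arctan2(d[1],d[0])))
peg=w_on_z(p,(235.5,51),.115,s); d=peg-cap; print("peg",peg,np.hypot(*d[:2]),np.degrees(np.arctan2(d[1],d[0])))
# bridge contour at .035, far edge
j=l[100,305]; ys,xs=np.where(l==j)
top=[(x,ys[xs==x].min()) for x in range(255,320,4)]; W=np.array([w_on_z(p,q,.035,s)[:2] for q in top]); print(top[0],top[-1])
e=np.polyfit(W[:,0],W[:,1],1); print("far edge dir+90",np.degrees(np.arctan(e[0]))+90, "mid",W.mean(0), np.linalg.norm(W.mean(0)-cap[:2]))
# plate
d=((hsv[...,2]<130)&(hsv[...,1]>110)&((hsv[...,0]<20)|(hsv[...,0]>165))).astype(np.uint8); n,l2=cv2.connectedComponents(d); k=l2[245,283]; ys,xs=np.where(l2==k); print("plate",xs.min(),xs.max(),ys.min(),ys.max())
for side in (np.min,np.max):
    E=np.array([w_on_z(p,(side(xs[ys==y]),y),.018,s)[:2] for y in range(225,262,3)]); e=np.polyfit(E[:,1],E[:,0],1); print("edge yaw",90-np.degrees(np.arctan(e[0])),E[0])
E2=np.array([w_on_z(p,(x,ys[xs==x].min()),.018,s)[:2] for x in range(266,303,3)]); print("front mid",E2.mean(0))
cv2.imwrite("pics/crop5.png",cv2.resize(f[30:250,190:370,::-1],None,fx=3,fy=2.7,interpolation=cv2.INTER_CUBIC))
E
```

```text
[ 253   68   81   63 2392] [299.0928  89.3842]
[234  85  25  40 574] [244.5401 103.6411]
[268 120  31  31 750] [282.8947 135.5667]
[245 148  12  32 167] [249.994  164.5389]
[308 150  12  31 159] [314.1069 166.2767]
cap [0.5802 0.1311 0.077 ]
rib px 283.98837209302326 80.69767441860465 282 286 72 89
rib [0.6024 0.1912 0.049 ] 0.06403811999666362 69.69686636958964
peg [0.5649 0.2276 0.115 ] 0.09766197383707448 98.97159866731324
(255, np.int64(68)) (319, np.int64(70))
far edge dir+90 69.87710536121378 mid [0.6117 0.2066] 0.08180443940922849
plate 261 305 219 269
edge yaw 69.2782177944803 [0.5132 0.027 ]
edge yaw 70.31766690763847 [0.5676 0.0082]
front mid [0.545  0.0249]
```

View pics/crop5.png

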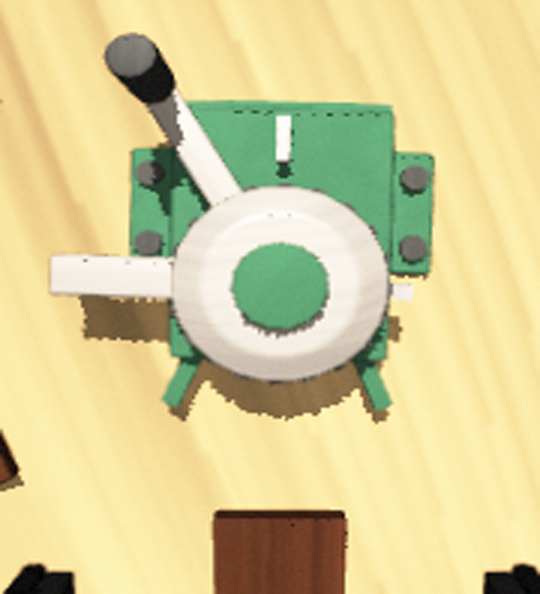

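The crop confirms the geometry: rib on the clamp axis, lead-ins open toward the plate. The clamp is at (0.580,0.131) with yaw 69.8°, collar about 0.12 rad, and the plate is 4 mm off the slot line. Going back to regrip it.

>>> drive_tool(deltas=[{"translation": [-25,0,0],"roll": 0.0235},{"translation": [-30,0.9,0],"roll": 0},{"translation": [-30,0.9,0],"roll": 0},{"translation": [-30,0.9,0],"roll": 0},{"translation": [-30,0.9,10],"roll": 0},{"translation": [-25,0.9,25],"roll": 0},{"translation": [-11,0,30],"roll": 0},{"translation": [0,0,30],"roll": 0},{"translation": [0,0,30],"roll": 0},{"translation": [0,0,30],"roll": 0}], hand=-0.9)

```text
time: 10.65
eef_pos: [0.5015, -0.0955, 0.1137]
ee_rot: [0.0, 0.821, 0.571, 0.0]
wrist_force: [0.2, -0.6, -0.4]
finger_gap: 0.95
```

>>> drive_tool(deltas=[{"translation": [0,0,30],"roll": 0},{"translation": [0,0,30],"roll": 0},{"translation": [0,0,25],"roll": 0},{"translation": [0,0,15],"roll": 0},{"translation": [0,0,9],"roll": 0},{"translation": [0,0,0],"roll": 0},{"translation": [0,0,0],"roll": 0}])

```text
time: 11.23
eef_pos: [0.502, -0.095, 0.0062]
ee_rot: [0.0, 0.821, 0.571, 0.0]
wrist_force: [1.1, -0.9, -0.1]
finger_gap: 0.949
```

>>> drive_tool(deltas=[{"translation": [0,0,2.5],"roll": 0},{"translation": [0,0,0],"roll": 0},{"translation": [0,0,0],"roll": 0},{"translation": [0,0,0],"roll": 0},{"translation": [0,0,0],"roll": 0},{"translation": [0,0,0],"roll": 0}], hand=1, newtons=20)

```text
time: 11.73
eef_pos: [0.5019, -0.0951, 0.0037]
ee_rot: [0.0, 0.821, 0.571, 0.0]
wrist_force: [-0.7, -0.1, 5.0]
finger_gap: 0.691
```

>>> drive_tool(deltas=[{"translation": [10,-2.4,0],"roll": 0},{"translation": [15,-2.4,0],"roll": 0},{"translation": [15,0,0],"roll": 0},{"translation": [12,0,0],"roll": 0},{"translation": [8,0,0],"roll": 0},{"translation": [0,0,0],"roll": 0}])

```text
time: 12.23
eef_pos: [0.5191, -0.0352, 0.0038]
ee_rot: [0.0, 0.82, 0.572, 0.001]
wrist_force: [0.4, 4.5, 6.2]
finger_gap: 0.692
```

```bash
cat > st.py <<'E'
from h import *
np.set_printoptions(precision=4,suppress=True)
s=read_state(); R=Ro.from_quat(np.array(s["ee_rot"])[[1,2,3,0]]).as_matrix(); a=np.radians(69.8)
d=s["eef_pos"]-np.array([.580,.131,0]); C=np.array([[np.cos(a),np.sin(a)],[-np.sin(a),np.cos(a)]])
print("clamp xy mm",C@d[:2]*1000,"z",s["eef_pos"][2]*1000,"yaw",np.degrees(np.arctan2(R[1,0],R[0,0])),"F clamp",C@s["wrist_force"][:2],s["wrist_force"][2],"gap",s["finger_gap"]*87,s["time"])
E
python3 st.py
```

```text
clamp xy mm [-177.0193   -0.2883] z 3.775147553638204 yaw 69.74062540058102 F clamp [4.325 1.215] 6.230833185764681 gap 60.24126799802407 12.2333
```

>>> drive_tool(deltas=[{"translation": [6,0,-0.7],"roll": 0},{"translation": [6,0,0],"roll": 0},{"translation": [6,0,0],"roll": 0},{"translation": [6,0,0],"roll": 0},{"translation": [6,0,0],"roll": 0},{"translation": [0,0,0],"roll": 0}])

```text
time: 12.73
eef_pos: [0.5295, -0.0077, 0.0041]
ee_rot: [0.0, 0.821, 0.571, 0.001]
wrist_force: [3.1, -0.2, -1.6]
finger_gap: 0.692
```

```bash
python3 st.py
```

```text
clamp xy mm [-147.5743   -0.4977] z 4.128272619165641 yaw 69.65744510046967 F clamp [ 0.9225 -2.9959] -1.6003538037557234 gap 60.20973561035798 12.7333
```

>>> drive_tool(deltas=[{"translation": [7,0,0],"roll": 0},{"translation": [8,0,0],"roll": 0},{"translation": [8,0,0],"roll": 0},{"translation": [8,0,0],"roll": 0},{"translation": [8,0,0],"roll": 0},{"translation": [8,0,0],"roll": 0},{"translation": [8,0,0],"roll": 0},{"translation": [8,0,0],"roll": 0},{"translation": [6,0,0],"roll": 0},{"translation": [0,0,0],"roll": 0}])

```text
time: 13.57
eef_pos: [0.5534, 0.0577, 0.0042]
ee_rot: [-0.0, 0.821, 0.571, 0.001]
wrist_force: [3.4, 1.4, -1.1]
finger_gap: 0.688
```

```bash
python3 st.py
```

```text
clamp xy mm [-77.979   -0.3618] z 4.160756598135418 yaw 69.69144505590545 F clamp [ 2.4571 -2.7011] -1.0763701294471717 gap 59.86347662772133 13.5667
```

>>> drive_tool(deltas=[{"translation": [0,0,0],"roll": 0},{"translation": [0,0,0],"roll": 0},{"translation": [-10,0,0],"roll": 0},{"translation": [-16,0,0],"roll": 0},{"translation": [-16,0,0],"roll": 0},{"translation": [0,0,0],"roll": 0}], hand=-0.8)

```text
time: 14.07
eef_pos: [0.5363, 0.0124, 0.0034]
ee_rot: [0.0, 0.822, 0.57, -0.001]
wrist_force: [-0.7, -2.5, 0.0]
finger_gap: 0.893
```

>>> drive_tool(deltas=[{"translation": [0,0,0],"roll": 0},{"translation": [0,0,0],"roll": 0},{"translation": [0,0,-1],"roll": 0},{"translation": [0,0,0],"roll": 0},{"translation": [0,0,0],"roll": 0},{"translation": [0,0,0],"roll": 0},{"translation": [0,0,0],"roll": 0},{"translation": [0,0,0],"roll": 0}], hand=1)

```text
time: 14.73
eef_pos: [0.5379, 0.0165, 0.0049]
ee_rot: [0.0, 0.821, 0.571, -0.0]
wrist_force: [0.7, 0.3, 0.3]
finger_gap: 0.38
```

```bash
python3 st.py
```

```text
clamp xy mm [-121.9625   -0.034 ] z 4.916721153211623 yaw 69.64293909787322 F clamp [ 0.5346 -0.5765] 0.3139187820959464 gap 33.018395598076516 14.7333
```

>>> drive_tool(deltas=[{"translation": [0,0,0],"roll": 0},{"translation": [0,0,0],"roll": 0},{"translation": [0,0,0],"roll": 0},{"translation": [5,0,0],"roll": 0},{"translation": [5,0,0],"roll": 0},{"translation": [5,0,0],"roll": 0},{"translation": [5,0,0],"roll": 0},{"translation": [5,0,0],"roll": 0},{"translation": [4,0,0],"roll": 0},{"translation": [4,0,0],"roll": 0}])

```text
time: 15.57
eef_pos: [0.5496, 0.0478, 0.0049]
ee_rot: [0.0, 0.821, 0.571, -0.0]
wrist_force: [-0.2, -2.0, 1.5]
finger_gap: 0.009
```

```bash
python3 st.py
```

```text
clamp xy mm [-88.6377  -0.1846] z 4.945723953374517 yaw 69.64040525084084 F clamp [-1.8854 -0.5316] 1.4598134888058645 gap 0.7627146753179406 15.5667
```

>>> drive_tool(deltas=[{"translation": [2,0,0],"roll": 0},{"translation": [2,0,0],"roll": 0},{"translation": [2,0,0],"roll": 0},{"translation": [1,0,0],"roll": 0}])

```text
time: 15.9
eef_pos: [0.5519, 0.0541, 0.0049]
ee_rot: [0.0, 0.821, 0.571, -0.0]
wrist_force: [0.4, -1.4, 0.4]
finger_gap: 0.007
```

```bash
python3 st.py
```

```text
clamp xy mm [-81.9271  -0.1694] z 4.906353530728057 yaw 69.62869420221915 F clamp [-1.2097 -0.8988] 0.3637729118796716 gap 0.5701995471605407 15.9
```

>>> drive_tool(deltas=[{"translation": [1,0,0],"roll": 0},{"translation": [1,0,0],"roll": 0},{"translation": [1,0,0],"roll": 0},{"translation": [0,0,0],"roll": 0}])

```text
time: 16.23
eef_pos: [0.5525, 0.0554, 0.0049]
ee_rot: [0.0, 0.821, 0.571, -0.001]
wrist_force: [-3.2, -5.2, 3.7]
finger_gap: 0.004
```

```bash
python3 st.py
```

```text
clamp xy mm [-80.4193  -0.2543] z 4.904690623372777 yaw 69.57823280073207 F clamp [-5.9782  1.1806] 3.7351944282159453 gap 0.35697735149647486 16.2333
```

>>> drive_tool(deltas=[{"translation": [1,0,0],"roll": 0},{"translation": [1,0,0],"roll": 0},{"translation": [0,0,0],"roll": 0}])

```text
time: 16.48
eef_pos: [0.5525, 0.0555, 0.0048]
ee_rot: [0.001, 0.822, 0.57, -0.002]
wrist_force: [-7.2, -10.1, 9.2]
finger_gap: 0.001
```

```bash
python3 st.py
```

```text
clamp xy mm [-80.3583  -0.2286] z 4.8453676980404135 yaw 69.50933030536564 F clamp [-11.9565   3.2392] 9.234186309915504 gap 0.07226070022883593 16.4833
```

Motion stops at x = -80 mm and the force builds to 12 N, so the plate is against the stop. Backing off and rising to verify.

>>> drive_tool(deltas=[{"translation": [-8,0,0],"roll": 0},{"translation": [-20,0,0],"roll": 0},{"translation": [0,0,-25],"roll": 0},{"translation": [0,0,-36],"roll": 0},{"translation": [0,0,-36],"roll": 0},{"translation": [0,0,-36],"roll": 0},{"translation": [0,0,-36],"roll": 0},{"translation": [0,0,-36],"roll": 0},{"translation": [20,0,-36],"roll": 0},{"translation": [25,0,-20],"roll": 0}], hand=-0.3)

```text
time: 17.32
eef_pos: [0.5607, 0.0735, 0.2706]
ee_rot: [0.002, 0.822, 0.569, 0.002]
wrist_force: [0.8, 0.5, -0.3]
finger_gap: 0.628
```

>>> drive_tool(deltas=[{"translation": [0,0,0],"roll": 0},{"translation": [0,0,0],"roll": 0}])

```text
time: 17.48
eef_pos: [0.5601, 0.0764, 0.2671]
ee_rot: [0.0, 0.82, 0.572, 0.001]
wrist_force: [-0.5, -0.2, -0.4]
finger_gap: 0.646
```

```bash
python3 st.py; cat > chk.py <<'E'
from h import *
import sys
np.set_printoptions(precision=4,suppress=True)
s=read_state(); p=grab_frame("wrist"); f=p["frame"]; save(p,sys.argv[1]+".png")
a=np.radians(69.8); C=np.array([[np.cos(a),np.sin(a)],[-np.sin(a),np.cos(a)]]); o=np.array([.580,.131])
cl=lambda uv,z: C@(w_on_z(p,uv,z,s)[:2]-o)*1000
for k,z in dict(lever_peg=.115,locked_mark=.049,jaw_plate=0).items():
    for m in mark_of(p,k)[:2]:
        q=cl(m["uv"],z); print(k,round(m["score"],2),np.round(m["uv"],1),q,np.arctan2(q[1],q[0])-.392)
hsv=cv2.cvtColor(f,cv2.COLOR_RGB2HSV); d=((hsv[...,2]<130)&(hsv[...,1]>110)&((hsv[...,0]<20)|(hsv[...,0]>165))).astype(np.uint8)
n,l,st,c=cv2.connectedComponentsWithStats(d)
for i in range(1,n):
    q=cl(c[i],.018)
    if st[i,4]>30 and abs(q[0])<150 and abs(q[1])<60:
        ys,xs=np.where(l==i); x0,x1=xs.min(),xs.max()
        print("plate px",x0,x1,ys.min(),ys.max(),"rear top L/R",[cl((x,ys[xs==x].max()),.018) for x in (x0+5,(x0+x1)//2,x1-5)],"bottom",cl(((x0+x1)/2,ys.max()),.0))
        print("sides",cl((x0,np.mean(ys[xs==x0])),.018),cl((x1,np.mean(ys[xs==x1])),.018))
cv2.imwrite("pics/c_"+sys.argv[1]+".png",cv2.resize(f[30:250,190:370,::-1],None,fx=3,fy=2.7,interpolation=cv2.INTER_CUBIC))
E
python3 chk.py w6
```

```text
clamp xy mm [-58.1033  -0.1351] z 267.05448657981486 yaw 69.79317695045549 F clamp [-0.3845  0.3683] -0.3838628021749971 gap 56.16496136534084 17.4833
lever_peg 0.6 [231.3  51.8] [86.144  48.2565] 0.11862825344139061
lever_peg 0.57 [410.3 126. ] [  16.1327 -129.8326] -1.8391720107723164
locked_mark 0.71 [231.5  50.7] [102.8874  58.1802] 0.12264633114601176
locked_mark 0.7 [283.4  81.2] [64.4017 -2.1711] -0.42569943847339614
jaw_plate 0.79 [146.5 206.3] [-96.3337 195.649 ] 1.6363296093497701
jaw_plate 0.67 [134.6  83.1] [ 80.9093 204.5684] 0.8021648629518278
plate px 259 307 165 191 rear top L/R [array([-67.8804,  22.7402]), array([-69.2554,  -1.7728]), array([-67.9352, -26.2987])] bottom [-75.5935  -1.8441]
sides [-44.388   28.8615] [-38.6361 -32.3722]
```

View pics/c_w6.png

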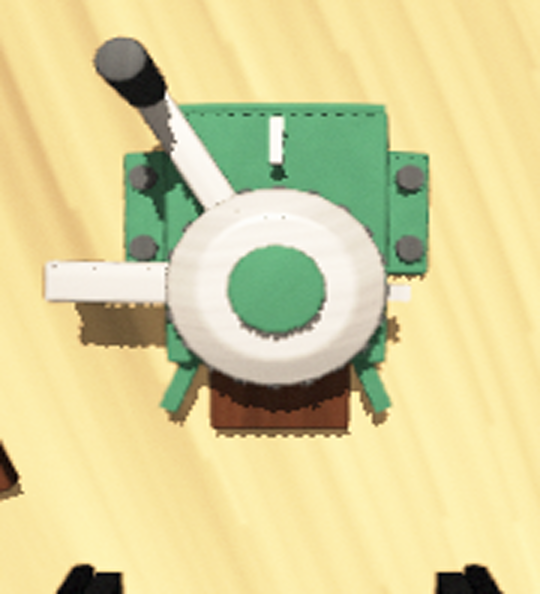

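The crop shows the plate home, with its rear edge at x = -69 mm and square between the lead-ins. The collar is still at about 0.12 rad. Now to the peg.

>>> drive_tool(deltas=[{"translation": [25,-8.5,0],"roll": 0},{"translation": [30,-10,0],"roll": 0},{"translation": [30,-10,0],"roll": 0},{"translation": [30,-10,0],"roll": 0},{"translation": [30,-10,20],"roll": 0},{"translation": [0,0,30],"roll": 0},{"translation": [0,0,30],"roll": 0},{"translation": [0,0,30],"roll": 0},{"translation": [0,0,15],"roll": 0},{"translation": [0,0,0],"roll": 0}])

```text
time: 18.52
eef_pos: [0.5623, 0.2252, 0.1361]
ee_rot: [-0.001, 0.821, 0.571, -0.004]
wrist_force: [-0.5, 0.4, -0.1]
finger_gap: 0.648
```

```bash
python3 st.py; python3 -c "
from h import *
s=read_state();p=grab_frame('wrist')
print(s['joints']);save(p,'w7.png')"
```

```text
clamp xy mm [82.2675 49.151 ] z 136.05131298356338 yaw 69.586992647486 F clamp [0.1953 0.5641] -0.10172015709792913 gap 56.3858321665964 18.5167
[ 0.04298891  0.43028237 -0.63662156  1.58837208  0.26613475  1.21918675
 -1.0004623 ]
```

View pics/w7.png

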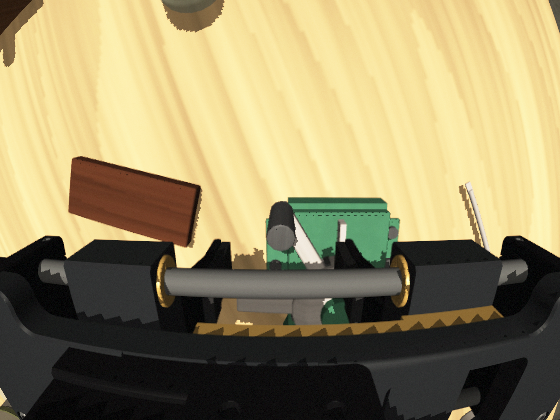

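The view shows the peg top at (282,237), centred between the fingers.

```bash
python3 - <<'E'
from h import *
s=read_state();p=grab_frame("wrist"); a=np.radians(69.8); C=np.array([[np.cos(a),np.sin(a)],[-np.sin(a),np.cos(a)]])
m=mark_of(p,"lever_peg")[:1]; print(m)
for uv in [(282,236)]+[x["uv"] for x in m]: print(C@(w_on_z(p,uv,.115,s)[:2]-[.58,.131])*1000)
E
python3 st.py
```

```text
[{'uv': [278.5, 238.3], 'score': 0.86}]
[87.97000841 48.36913402]
[86.48556161 50.50734914]
clamp xy mm [85.0917 47.3284] z 141.85113168362867 yaw 69.60029974705274 F clamp [-0.8734  0.4649] 0.26128339462926303 gap 56.515904812561764 18.6667
```

>>> drive_tool(deltas=[{"translation": [2,-1.2,20],"roll": 0},{"translation": [0,0,20],"roll": 0},{"translation": [0,0,17],"roll": 0},{"translation": [0,0,0],"roll": 0}])

```text
time: 19.0
eef_pos: [0.5633, 0.2289, 0.0823]
ee_rot: [-0.0, 0.821, 0.571, -0.001]
wrist_force: [0.4, -0.1, 0.4]
finger_gap: 0.649
```

>>> drive_tool(deltas=[{"translation": [0,0,0],"roll": 0},{"translation": [0,0,0],"roll": 0},{"translation": [0,0,0],"roll": 0},{"translation": [0,0,0],"roll": 0},{"translation": [0,0,0],"roll": 0},{"translation": [0,0,0],"roll": 0},{"translation": [0,0,0],"roll": 0},{"translation": [0,0,0],"roll": 0},{"translation": [0,0,0],"roll": 0}], hand=1, newtons=12)

```text
time: 19.75
eef_pos: [0.5638, 0.2304, 0.0842]
ee_rot: [-0.0, 0.821, 0.571, 0.0]
wrist_force: [-2.2, 1.7, 2.7]
finger_gap: 0.198
```

```bash
python3 st.py
```

```text
clamp xy mm [87.6677 49.5137] z 84.22474801211656 yaw 69.66510971218845 F clamp [0.8026 2.6115] 2.6739978706270935 gap 17.212335056724513 19.75
```

```bash
python3 -c "
import numpy as np
t=np.linspace(.514,2.142,21);P=100.5*np.c_[np.cos(t),np.sin(t)];d=np.diff(P,axis=0)
for a,b in d: print(round(a,1),round(-b,1))"
```

```text
-4.3 -7.0
-4.9 -6.6
-5.4 -6.2
-5.9 -5.7
-6.3 -5.2
-6.7 -4.7
-7.1 -4.1
-7.4 -3.5
-7.6 -2.9
-7.9 -2.3
-8.0 -1.6
-8.1 -1.0
-8.2 -0.3
-8.2 0.3
-8.1 1.0
-8.0 1.7
-7.8 2.3
-7.6 2.9
-7.4 3.6
-7.1 4.1
```

>>> drive_tool(deltas=[{"translation": [-4.3,-7.0,0],"roll": 0},{"translation": [-4.9,-6.6,0],"roll": 0},{"translation": [-5.4,-6.2,0],"roll": 0},{"translation": [-5.9,-5.7,0],"roll": 0},{"translation": [-6.3,-5.2,0],"roll": 0},{"translation": [-6.7,-4.7,0],"roll": 0},{"translation": [0,0,0],"roll": 0}])

```text
time: 20.33
eef_pos: [0.518, 0.2092, 0.0842]
ee_rot: [0.0, 0.821, 0.571, -0.001]
wrist_force: [-1.6, -0.8, 6.0]
finger_gap: 0.205
```

```bash
python3 st.py
```

```text
clamp xy mm [52.0324 85.1641] z 84.23978988242344 yaw 69.59566608713958 F clamp [-1.3517  1.2201] 6.041553995641684 gap 17.817753136402022 20.3333
```

>>> drive_tool(deltas=[{"translation": [-7.1,-4.1,0],"roll": 0},{"translation": [-7.4,-3.5,0],"roll": 0},{"translation": [-7.6,-2.9,0],"roll": 0},{"translation": [-7.9,-2.3,0],"roll": 0},{"translation": [-8.0,-1.6,0],"roll": 0},{"translation": [-8.1,-1.0,0],"roll": 0},{"translation": [-8.2,-0.3,0],"roll": 0},{"translation": [0,0,0],"roll": 0}])

```text
time: 21.0
eef_pos: [0.485, 0.1637, 0.0842]
ee_rot: [0.0, 0.821, 0.57, -0.0]
wrist_force: [-0.0, -1.3, 7.3]
finger_gap: 0.203
```

```bash
python3 st.py
```

```text
clamp xy mm [ -2.1446 100.4882] z 84.21089871952043 yaw 69.55201455544842 F clamp [-1.2503 -0.4133] 7.320352251599451 gap 17.625063412997854 21.0
```

>>> drive_tool(deltas=[{"translation": [-8.2,0.3,0],"roll": 0},{"translation": [-8.1,1.0,0],"roll": 0},{"translation": [-8.0,1.7,0],"roll": 0},{"translation": [-7.8,2.3,0],"roll": 0},{"translation": [-7.6,2.9,0],"roll": 0},{"translation": [0,0,0],"roll": 0}])

```text
time: 21.5
eef_pos: [0.4771, 0.1237, 0.0838]
ee_rot: [-0.001, 0.821, 0.571, -0.002]
wrist_force: [-8.1, -2.0, 15.4]
finger_gap: 0.207
```

```bash
python3 st.py
```

```text
clamp xy mm [-42.3771  94.0361] z 83.79882751703367 yaw 69.57849212890272 F clamp [-4.7083  6.8963] 15.361111245352923 gap 18.041868742307017 21.5
```

The upward force has risen to 15 N, so I'll check before going on.

```bash
python3 - <<'E'
from h import *
s=read_state(); p=grab_frame("scene"); q=grab_frame("wrist"); t=grab_frame("top")
def proj(p,X): c=np.array(p["R"])@X+np.array(p["t"]); u=p["intrinsics"]@c; return (u[:2]/u[2]).astype(int)
out=[]
for c,r in ((p,55),(t,45)):
    u,v=proj(c,np.array([.56,.12,.06])); out.append(cv2.resize(c["frame"][v-r:v+r,u-r:u+r,::-1],(400,400),interpolation=cv2.INTER_CUBIC))
cv2.imwrite("pics/m8.png",np.hstack(out)); print(s["moment"],s["wrist_force"])
E
```

```text
[-0.4279209   2.00860686  0.08222418] [-8.09793673 -2.03746    15.36111125]
```

View pics/m8.png

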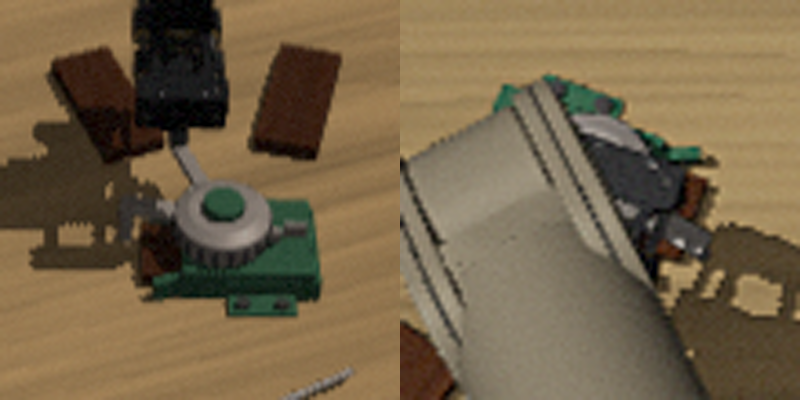

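Left crop: the collar has turned, with the keeper nearly behind the plate and the pointer close to the rib; nothing is visibly blocked. I'll release, rise and measure the peg angle.

>>> drive_tool(deltas=[{"translation": [0,0,0],"roll": 0},{"translation": [0,0,0],"roll": 0},{"translation": [0,0,0],"roll": 0},{"translation": [0,0,0],"roll": 0},{"translation": [0,0,-15],"roll": 0},{"translation": [-5,0,-25],"roll": 0},{"translation": [-15,5,-25],"roll": 0},{"translation": [-20,10,-25],"roll": 0},{"translation": [-20,15,-30],"roll": 0},{"translation": [0,0,0],"roll": 0}], hand=-0.3)

```text
time: 22.48
eef_pos: [0.4898, 0.0538, 0.2089]
ee_rot: [0.003, 0.823, 0.569, 0.002]
wrist_force: [0.4, -0.8, -0.4]
finger_gap: 0.646
```

```bash
python3 st.py; python3 chk.py w9
```

```text
clamp xy mm [-103.617    57.9746] z 208.87142119185603 yaw 69.29851898915346 F clamp [-0.5781 -0.6866] -0.3514519088425463 gap 56.216519119866305 22.4833
lever_peg 0.77 [236.  130.3] [-36.2216  92.7892] 1.55096875878702
locked_mark 0.85 [340.9  30. ] [65.6331 -3.2943] -0.44215102156427044
jaw_plate 0.97 [166.  185.4] [-99.9239 196.8756] 1.64846443792801
jaw_plate 0.9 [158.3  35.4] [ 83.5349 201.5005] 0.785797871858157
plate px 305 320 127 159 rear top L/R [array([-69.0639,  25.8393]), array([-69.0657,  23.6441]), array([-67.9634,  20.3531])] bottom [-72.0841  21.3013]
sides [-38.4339  31.2989] [-42.1686  14.9879]
plate px 336 364 131 158 rear top L/R [array([-68.9299,  -8.5643]), array([-68.8249, -18.7537]), array([-67.5692, -29.0333])] bottom [-70.6723 -22.673 ]
sides [-66.2038  -2.9056] [-51.82   -34.4129]
plate px 288 295 148 157 rear top L/R [array([-65.6979,  44.4017]), array([-64.5868,  46.5713]), array([-64.579 ,  47.6582])] bottom [-69.681  45.426]
sides [-59.6368  49.7974] [-63.5181  42.2171]
```

View pics/w9.png

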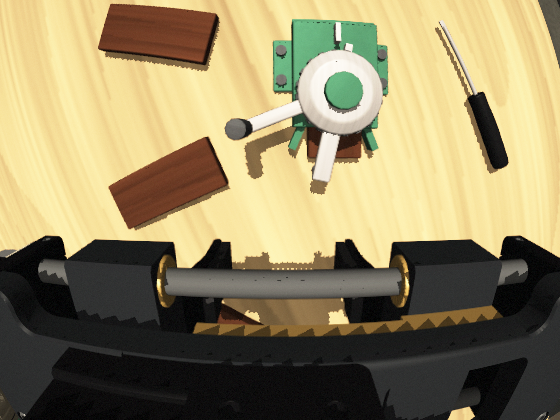

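The plate is still home (rear edge -69 mm), and the peg at (236,129) puts the collar near 1.55. The pads slipped along the peg. I'll close the fingers, come down on the peg's +x side and push it the last 20 mm.

>>> drive_tool(deltas=[{"translation": [25,-8,0],"roll": 0},{"translation": [25,-8,0],"roll": 0},{"translation": [25,-8,0],"roll": 0},{"translation": [24,-6,0],"roll": 0},{"translation": [0,0,0],"roll": 0},{"translation": [0,0,0],"roll": 0},{"translation": [0,0,0],"roll": 0},{"translation": [0,0,0],"roll": 0},{"translation": [0,0,0],"roll": 0}], hand=1)

```text
time: 23.43
eef_pos: [0.493, 0.1607, 0.2036]
ee_rot: [0.0, 0.821, 0.57, -0.0]
wrist_force: [-0.3, -0.4, 0.5]
finger_gap: 0.061
```

```bash
python3 st.py
```

```text
clamp xy mm [-2.1966 91.923 ] z 203.6066835830255 yaw 69.56059253882374 F clamp [-0.4759  0.1967] 0.5399361026800659 gap 5.3459974548448965 23.4333
```

>>> drive_tool(deltas=[{"translation": [0,2,30],"roll": 0},{"translation": [0,0,30],"roll": 0},{"translation": [0,0,30],"roll": 0},{"translation": [0,0,27],"roll": 0},{"translation": [0,0,0],"roll": 0},{"translation": [0,0,0],"roll": 0},{"translation": [-5,0,0],"roll": 0},{"translation": [-5,0,0],"roll": 0},{"translation": [0,0,0],"roll": 0}])

```text
time: 24.18
eef_pos: [0.4922, 0.1504, 0.0885]
ee_rot: [0.001, 0.821, 0.57, 0.001]
wrist_force: [-0.4, -0.2, -0.3]
finger_gap: 0.005
```

```bash
python3 st.py
```

```text
clamp xy mm [-12.1105  89.0624] z 88.48699417479685 yaw 69.55655499339186 F clamp [-0.3066  0.3341] -0.28893320303409237 gap 0.43424707487464764 24.1833
```

>>> drive_tool(deltas=[{"translation": [-4,0,0],"roll": 0},{"translation": [-4,0,0],"roll": 0},{"translation": [-4,0,0],"roll": 0},{"translation": [-4,0,0],"roll": 0},{"translation": [0,0,0],"roll": 0}])

```text
time: 24.6
eef_pos: [0.4863, 0.1359, 0.0873]
ee_rot: [0.0, 0.821, 0.571, 0.0]
wrist_force: [1.9, 0.5, 0.7]
finger_gap: 0.006
```

```bash
python3 st.py
```

```text
clamp xy mm [-27.8048  89.6397] z 87.33455965469159 yaw 69.59631921582397 F clamp [ 1.1712 -1.6157] 0.6805887702160995 gap 0.5137468238925443 24.6
```

>>> drive_tool(deltas=[{"translation": [-2,0,0],"roll": 0},{"translation": [-2,0,0],"roll": 0},{"translation": [-2,0,0],"roll": 0},{"translation": [0,0,0],"roll": 0},{"translation": [8,0,0],"roll": 0},{"translation": [4,0,0],"roll": 0},{"translation": [0,0,-30],"roll": 0},{"translation": [0,0,-30],"roll": 0},{"translation": [-20,5,-30],"roll": 0},{"translation": [-25,8,-30],"roll": 0}])

```text
time: 25.43
eef_pos: [0.4831, 0.0973, 0.2079]
ee_rot: [-0.001, 0.82, 0.573, -0.001]
wrist_force: [1.4, -0.2, -0.6]
finger_gap: 0.005
```

>>> drive_tool(deltas=[{"translation": [-25,12,0],"roll": 0},{"translation": [-20,20,0],"roll": 0},{"translation": [0,20,0],"roll": 0},{"translation": [0,10,0],"roll": 0},{"translation": [0,0,0],"roll": 0},{"translation": [0,0,0],"roll": 0},{"translation": [0,0,0],"roll": 0}])

```text
time: 26.02
eef_pos: [0.5261, 0.0333, 0.2066]
ee_rot: [-0.001, 0.82, 0.572, -0.0]
wrist_force: [0.8, 1.5, 0.4]
finger_gap: 0.01
```

```bash
python3 st.py; python3 chk.py w10; python3 -c "
import cv2
f=cv2.imread('pics/w10.png');cv2.imwrite('pics/c10.png',cv2.resize(f[0:230,150:420],None,fx=2.6,fy=2.6,interpolation=cv2.INTER_CUBIC))"
```

```text
clamp xy mm [-110.2891   16.8741] z 206.5968023854312 yaw 69.7677632047965 F clamp [ 1.7301 -0.2433] 0.4419243866019177 gap 0.8893790412866092 26.0167
lever_peg 0.68 [195.6 142.5] [-51.8976  85.6528] 1.7235477259424998
lever_peg 0.34 [296.1  88.7] [-11.0476   6.0325] 2.249790931803201
locked_mark 0.63 [299.3  24.4] [62.6918  0.0179] -0.3917137296325173
locked_mark 0.53 [296.6  91.4] [-6.4494  2.879 ] 2.32974231286134
jaw_plate 0.9 [135.4 175.5] [-94.4608 197.685 ] 1.62455517742627
jaw_plate 0.79 [133.3  32.9] [ 83.5107 197.0611] 0.7779587569847785
plate px 266 287 121 156 rear top L/R [array([-51.5783,  28.9264]), array([-68.9477,  23.6299]), array([-72.2273,  17.1665])] bottom [-75.059   23.4559]
sides [-42.8891  34.2372] [-57.574   11.7815]
plate px 307 336 122 152 rear top L/R [array([-68.8253, -15.2537]), array([-68.7145, -25.0562]), array([-53.2698, -35.7437])] bottom [-70.2266 -27.7515]
sides [-62.89    -9.7738] [-60.2465 -41.365 ]
plate px 298 304 177 189 rear top L/R [array([-109.7573,   -5.9193]), array([-106.3937,   -3.6733]), array([-104.1598,   -1.4494])] bottom [-113.385    -4.7373]
sides [-97.4792  -0.2932] [-104.7072   -6.9585]
```

The viewer limit is reached, so I'll cross-check numerically from the same pose: cap, rib, pointer, peg and keeper arm.

```bash
python3 - <<'E'
from h import *
np.set_printoptions(precision=3,suppress=True)
s=read_state(); p=grab_frame("wrist"); f=p["frame"]; hsv=cv2.cvtColor(f,cv2.COLOR_RGB2HSV)
W=lambda uv,z: w_on_z(p,uv,z,s)[:2]
g=((hsv[...,0]>55)&(hsv[...,0]<95)&(hsv[...,1]>90)&(hsv[...,2]>40)).astype(np.uint8); g[200:]=0
n,l,st,c=cv2.connectedComponentsWithStats(g)
i=[k for k in range(1,n) if 500<st[k,4]<1600 and abs(c[k][0]-297)<15 and 75<c[k][1]<105]; print(st[i],c[i])
cap=W(c[i[0]],.077); print("cap",cap)
w=((hsv[...,1]<60)&(hsv[...,2]>110)).astype(np.uint8); w[200:]=0
yy,xx=np.mgrid[:420,:560]
P=np.array([[*W((x,y),.052),x,y] for y in range(5,200) for x in range(200,400) if w[y,x]])
d=P[:,:2]-cap; r=np.hypot(*d.T)*1000; a=np.degrees(np.arctan2(d[:,1],d[:,0]))-69.8; a=(a+180)%360-180
for lo in range(42,92,3):
    m=(r>=lo)&(r<lo+3)
    h,_=np.histogram(a[m],bins=np.arange(-180,181,10)); print(lo,[(int(-180+10*k),int(v)) for k,v in enumerate(h) if v])
m=(r>60)&(r<82)&(abs(abs(a)-180)<40); b=np.where(a[m]<0,a[m]+360,a[m]); print("keeper arm mean",b.mean(),b.min(),b.max(),"joint",np.radians(b.mean())-1.392)
m=(r>54)&(r<72)&(abs(a)<15); print("rib",a[m].mean(),m.sum()); m=(r>42)&(r<52)&(abs(a)<25); print("ptr",a[m].mean() if m.any() else None,m.sum())
for q in mark_of(p,"lever_peg")[:1]:
    v=W(q["uv"],.115)-cap; print("peg",np.hypot(*v),np.arctan2(v[1],v[0])-np.radians(69.8)-.392)
E
```

```text
[[ 281   63   39   37 1137]] [[299.766  81.042]]
cap [0.58  0.131]
42 [(-180, 24), (-130, 1), (-120, 3), (-110, 9), (-100, 7), (-90, 10), (-80, 16), (-70, 18), (-60, 21), (-50, 16), (-40, 21), (-30, 22), (-20, 21), (-10, 22), (0, 21), (10, 21), (20, 17), (30, 19), (40, 13), (50, 14), (60, 13), (70, 8), (80, 6), (90, 1), (100, 7), (110, 24), (120, 19), (160, 9), (170, 25)]
45 [(-180, 25), (-80, 10), (-60, 2), (-40, 3), (-30, 1), (-20, 3), (-10, 18), (0, 6), (10, 2), (110, 23), (120, 21), (160, 8), (170, 26)]
48 [(-180, 23), (-90, 1), (-80, 24), (-10, 18), (0, 6), (70, 13), (110, 24), (120, 19), (160, 6), (170, 27)]
51 [(-180, 21), (-80, 26), (-10, 12), (0, 6), (70, 26), (80, 5), (110, 24), (120, 19), (160, 4), (170, 30)]
54 [(-180, 21), (-80, 8), (-10, 9), (0, 9), (70, 24), (80, 4), (110, 24), (120, 19), (160, 3), (170, 31)]
57 [(-180, 21), (-10, 8), (0, 9), (70, 12), (110, 23), (120, 21), (160, 2), (170, 32)]
60 [(-180, 21), (-60, 8), (-50, 12), (-10, 7), (0, 6), (50, 2), (110, 23), (120, 19), (160, 3), (170, 34)]
63 [(-180, 19), (-60, 10), (-50, 17), (-10, 9), (0, 9), (40, 10), (50, 14), (110, 23), (120, 20), (160, 1), (170, 36)]
66 [(-180, 18), (-60, 10), (-50, 16), (-10, 9), (0, 9), (40, 13), (50, 17), (110, 22), (120, 20), (170, 36)]
69 [(-180, 18), (-60, 1), (-50, 2), (-10, 10), (0, 8), (40, 8), (50, 12), (110, 24), (120, 19), (170, 37)]
72 [(-180, 18), (-10, 7), (0, 4), (50, 2), (110, 21), (120, 19), (170, 36)]
75 [(-180, 18), (110, 24), (120, 19), (170, 37)]
78 [(-180, 17), (110, 24), (120, 19), (170, 36)]
81 [(-180, 15), (110, 22), (120, 19), (170, 38)]
84 [(-180, 15), (110, 22), (120, 19), (170, 40)]
87 [(-180, 14), (110, 22), (120, 20), (170, 35)]
90 [(110, 21), (120, 15)]
keeper arm mean 177.77988418080773 169.49697933401984 186.1560923079364 joint 1.710844322769277
rib -0.3816519702601519 102
ptr -1.4836242959864188 167
peg 0.09958406415830821 -4.568208967697425
```

All estimates put the collar at 1.71 to 1.73 rad, the plate's rear edge at -69 mm (home) and the tool clear, so I'm handing in.

```bash
python3 -c "
from rig import *
s=read_state();print(s['time'],s['wrist_force']);print(job_done())"
```

```text
26.3167 [ 0.11925546 -0.06318011 -0.85548642]
the job is handed in; nothing more can be done
None
```

The plate is home in the clamp and the collar is turned to the locked mark. I handed the job in at 26.3 s; it gave no verdict.

**What I did**
- I gripped the dark plate farthest to the right near its rear end and slid it along the bench into the slot. I then pushed it with closed fingers until it stopped against the stop, with the force rising to about 12 N.
- I turned the collar by gripping its peg. The pads slipped on the peg at about 1.55 rad, with the force on the tool at 15 N upward. So I released and pushed the peg the rest of the way with closed fingers.

**Last checks**
- **Plate:** its rear edge measured about -69 mm in the clamp frame, which is the home position. It was about 2 mm off centre across the slot in the check after insertion, but the rib on the slot's axis read off by the same amount, so I put that down to calibration.
- **Collar:** the peg put it at 1.715 rad, the keeper arm at 1.711 and the pointer against the rib at about 1.73. All are inside 1.65–1.85.
- **Robot:** it was clear of everything, with wrist force under 1 N.

**What went wrong or was not checked**
- My first moves were refused because the rows lacked "roll"; I repeated them.
- The 12-picture limit was reached before the last view, so the final check was by numbers only.
- I did not measure the bystanders again at the end. No move went near them.

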